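Make up two gig kits on the guitar bench

ROBOT

A 6-joint arm with a two-finger parallel gripper is mounted at the origin on the work surface. World frame = base frame: x ahead of the robot, y to its left, z up, the work surface at z = 0. Lengths are in m, angles in rad, forces in N, time in s.
With the tool pointing down it reaches from about 0.275 to 0.825 m from the base axis. Payload 4.9 kg.
Tool frame: the origin (TCP) lies midway between the tips of the shut fingers; the grasp point (between the pads) lies 19 mm behind it (grip_point_offset is the distance from the TCP to the grasp point, in m); z points along the fingers, x is the direction in which the jaws open and shut, and the axes are right-handed (so a half turn about z gives the same grasp; the last joint's range is limited). The gripper opens to 85 mm and grips with 20 to 120 N. Pads are 22 mm wide; open, the fingers measure 114 mm over their backs; the gripper's body (76 mm by 85 mm) begins 54 mm behind the grasp point. The pads swing forward as they close: fully open they stand 13 mm farther back than shut.
Start: joints at [1.107, 0.326, -0.193, 1.052, 0, 1.437], TCP at [0.178, 0.52, 0.199] pointing down, gripper open.
Joint ranges: [-2.65, 2.65], [-0.97, 1.79], [-1.3, 1.35], [-1.93, 2.1], [-1.47, 1.37], [-3.14, 3.14]. Speed limits (rad/s): [2.57, 2.57, 3.14, 3.14, 3.14, 3.14].

INTERFACE

Orientations are given as a rotation vector (axis times angle).
In Python, from cell import * gives the robot as it stands. Calls block until the motion is done:
- movep(position, orientation): joint-space move of the TCP to a pose.
- move_l(position, velocity=0.15, rot=None, until_force=None): straight line of the TCP; rot=None keeps the orientation; velocity is the mean speed in m/s. With until_force (N) it stops when the force on the tool has changed by that much, and returns True; else False.
- set_joints(angles): joint-space move.
- let_go() and grab(newtons=None): open the fingers fully, or close them until they stop; newtons is the grip in N (None keeps the last).
- sleep(seconds).
- ik(position, orientation): joint angles nearest the present ones, or None.
- get_state(): the state.
- grab_frame(name): name is "side" or "top"; returns a dict with "img" (384x512x3 uint8, red, green, blue), "fx", "fy", "cx", "cy" (pixels), "k1" (the pictures are not rectified: a ray, as slopes to the right and down, at radius r is drawn at 1 + k1 r^2 times it, then the intrinsics apply), "cam_to_world" (4x4, takes a point from camera to world coordinates). Camera axes: x right, y down, z forward; pixel columns grow to the right and rows downward; lengths in m; the calibration is good to about 2 mm. A picture is of the moment at which its call begins. There is no depth.
A pose or a line that the arm cannot do raises MotionError and nothing moves.
- sign_off(): hands the job in, once; it reports no verdict.
Trained networks look in the newest picture that a camera, given by its name, has taken for a name from the list of things; names that differ only in an ending like _2 or _b are one class to them, and where a whole thing is asked for, a point or a joint stands for the part that bears it (a point fixed in the world has none). Each returns a list of dicts, best first, with "score" (0 to 1); they miss things now and then, are a little off and sometimes report something else, mostly with a low value. They report only what shows in the picture. A call takes as long as a camera call.
- spot_in(camera, name): "centre" ([column, row] in pixels, amid what is visible of it).
- silhouettes(camera, name): "mask" (384x512 bool, what is visible of it) and "centre" ([column, row] in pixels, amid what is visible of it).
- tip_of(camera, name): "centre" ([column, row] in pixels: a listed point, or the origin of a listed thing).
The state is a dict: "clock": time; "q": joint angles; "joint_velocities": joint speeds; "tau": joint torques, N m; "position": TCP position; "eef_rot": TCP orientation; "contact_force": force on the tool from outside, world axes, zero at the start; "wrist_torque": the same for the moment, N m; "finger_gap": opening from 0.0 (shut) to 1.0 (fully open).
Only numpy, scipy, OpenCV 4.12 (cv2) and the standard library are available. Lean on these libraries where they do the work, as an engineer would, in place of code of your own. Each camera call takes 0.05 s, during which the arm holds its last target.

TASK

Make up the two gig kits: the looper pedal (the big one with two footswitches), the parts box and the short stout slide go into the wide three-bay tray, and the boost pedal (the small one) and the long slim slide into the slim two-bay tray. Pedals go in the long bays, the parts box in the middle bay of the wide tray, and a slide in the short end bay of each tray; set each thing down, do not drop it, so that it sits flat on the floor of its bay, pedals and box the right way up and slides standing on end. Leave the mug, the polish jar and the capo rail alone.

Things in the scene. Friction and masses are not known exactly. Their poses are not given: they have to be found in the camera images.
- tray_wide: Wide grey three-bay tray, fixed, left or right, with dark liners, 274 x 92 mm (x, y), x roughly away from the robot. Floor 3 mm, walls and dividers 3 mm thick, tops 10 mm above the bench. Bays in line along x, 86 mm wide, centred on y = 0: short slide's, 55 mm long, centre x = -106.5 mm; parts box's, 66 mm, x = -43 mm; looper's, 141 mm, x = +63.5 mm. Origin: centre of the underside; z up.
- tray_slim: Slim grey two-bay tray, fixed, on the side that the wide one leaves free, 173 x 68 mm (x, y), x roughly away from the robot. Floor, walls, divider and rim height as the wide tray's. Bays in line along x, 62 mm wide, centred on y = 0: long slide's, 50 mm long, centre x = -58.5 mm; boost pedal's, 114 mm, x = +26.5 mm. Origin: centre of the underside; z up.
- looper_pedal: Looper pedal, the big one: blue die-cast metal case 121 x 66 x 39 mm (x, y, z) with two footswitches side by side at the -x end and one big black knob; with these it is 52 mm high. Long axis x, gripped across y (66 mm). About 0.42 kg. Fingertips 10 mm or more above its underside clear the tray's rim. Origin: centre of the underside; z up.
- boost_pedal: Boost pedal, the small one: gold-coloured aluminium case 92 x 38 x 36 mm (x, y, z) with one footswitch at the -x end and one small black knob; with these 48 mm high. Long axis x, gripped across y (38 mm). About 0.21 kg. Origin: centre of the underside; z up.
- parts_box: Shut white plastic parts box 42 x 60 x 36 mm (x, y, z), plain flat lid, about 0.09 kg. Gripped across y (60 mm) or x (42 mm). Its y runs across the tray when it lies in the middle bay. Origin: centre of the underside; z up.
- slide_long: Long slim chrome guitar slide: a plain tube 26 mm in outer diameter, 66 mm long, standing on end, about 0.10 kg. z along the tube; origin: centre of its lower end.
- slide_short: Short stout chrome guitar slide: a thick-walled tube 33 mm in outer diameter, 30 mm long, standing on end, about 0.09 kg. z along the tube; origin: centre of its lower end.
- mug: Bystander: white mug, 78 mm across, 88 mm high, with a handle towards its +y, near the back corner of the bench. Origin: centre of the underside; z up.
- polish_jar: Bystander: jar of polish with metal cap, 62 mm across and 62 mm high, near the other back corner. Origin: centre of the underside; z up.
- hook_rail: Bystander: fixed steel hook rail across the back edge of the bench, 720 mm long in y, 185 mm high on two posts at y = -330 and +330 mm; hooks and two hanging capos stand in front of it, down to about 90 mm above the bench. Origin: on the bench under its middle, 60 mm in front (-x) of the posts and 28 mm in front of the hooks; z up.

How it is judged:
At the end, for the whole second after the job is handed in: Each thing is in its own bay, its centre within the bay's play (pedals 13 mm, box 14, slides 13 to 28) of the bay's middle, its underside within 3 mm of the tray floor, upright within 0.06 rad, released and at rest (x of looper_pedal in the frame of tray_wide between 0.0505 and 0.0765 m and y of looper_pedal in the frame of tray_wide between -0.013 and 0.013 m and z of looper_pedal in the frame of tray_wide between 0 and 0.006 m and angle between each of looper_pedal, parts_box, slide_short, boost_pedal, slide_long's own z axis and vertical below 0.06 rad and linear speed of each of looper_pedal, parts_box, slide_short, boost_pedal, slide_long below 0.02 m/s and angular speed of each of looper_pedal, parts_box, slide_short, boost_pedal, slide_long below 0.2 rad/s and x of parts_box in the frame of tray_wide between -0.057 and -0.029 m and y of parts_box in the frame of tray_wide between -0.015 and 0.015 m and z of parts_box in the frame of tray_wide between 0 and 0.006 m and x of slide_short in the frame of tray_wide between -0.1195 and -0.0935 m and y of slide_short in the frame of tray_wide between -0.028 and 0.028 m and z of slide_short in the frame of tray_wide between 0 and 0.006 m and x of boost_pedal in the frame of tray_slim between 0.0135 and 0.0395 m and y of boost_pedal in the frame of tray_slim between -0.014 and 0.014 m and z of boost_pedal in the frame of tray_slim between 0 and 0.006 m and x of slide_long in the frame of tray_slim between -0.0725 and -0.0445 m and y of slide_long in the frame of tray_slim between -0.02 and 0.02 m and z of slide_long in the frame of tray_slim between 0 and 0.006 m); the robot touches nothing.
It fails at once if a kit item is dropped: it falls free of the fingers faster than 0.6 m/s (a drop of about 18 mm) ((linear speed of looper_pedal above 0.6 m/s and contact force between looper_pedal and the fingers below 0.05 N) or (linear speed of parts_box above 0.6 m/s and contact force between parts_box and the fingers below 0.05 N) or (linear speed of slide_short above 0.6 m/s and contact force between slide_short and the fingers below 0.05 N) or (linear speed of boost_pedal above 0.6 m/s and contact force between boost_pedal and the fingers below 0.05 N) or (linear speed of slide_long above 0.6 m/s and contact force between slide_long and the fingers below 0.05 N)).
It fails at once if the mug or the polish jar is shifted by more than 20 mm or tipped (distance of any of mug, polish_jar from where it was at the start of the episode above 0.02 m or angle between any of mug, polish_jar's own z axis and vertical above 0.3 rad).
It fails at once if the hook rail or its capos are struck (over 3 N) (contact force between hook_rail and anything else above 3 N).
It also fails if it takes over 131 s, if anything falls off the work surface, if the arm or the gripper's body presses on something with over 40 N, if the wrist force passes 120 N, or if a joint passes its speed limit or range.

## Working session

There is one attempt and no reset: what is moved stays moved. The work goes in short steps, each a Python script; the robot and the scene stay as the last script left them, time stands still between calls to the robot, and variables do not carry over. Pictures are saved under pics/ and viewed, and the job is handed in when it is done.

```bash
ls; mkdir -p pics; python3 - <<'E'
from cell import *
import cv2
s=get_state();print(s)
for c in("top","side"):
    f=grab_frame(c);cv2.imwrite(f"pics/{c}0.png",f["img"][:,:,::-1]);print({k:v for k,v in f.items() if k!="img"})
E
```

```text
pics
{'clock': 0.0, 'q': array([ 1.10679463e+00,  3.26923660e-01, -1.93572877e-01,  1.05201662e+00,
       -1.84018800e-05,  1.43658168e+00]), 'joint_velocities': array([-6.53096396e-05,  3.87537567e-04,  7.42863066e-04,  1.86784969e-03,
        1.37390348e-03,  6.87020663e-04]), 'tau': array([ 3.75946393e-04, -4.43404806e+01,  2.62440830e+01,  1.55645097e-02,
       -3.96888623e-06, -8.21364438e-06]), 'position': array([0.17782828, 0.5197863 , 0.19861708]), 'eef_rot': array([ 2.55528634e+00,  1.82618936e+00, -2.37002599e-03]), 'contact_force': array([-0.17494167, -0.0198905 ,  0.19998363]), 'wrist_torque': array([-0.01196881,  0.06620644, -0.01613453]), 'finger_gap': 1.001680322182567}
{'fx': 376.57985282016216, 'fy': 376.57985282016216, 'cx': 255.20776807341028, 'cy': 192.84602028862363, 'k1': -0.006432991672046748, 'cam_to_world': array([[-0.01709133, -0.98312644,  0.18212714,  0.43467133],
       [-0.99985213,  0.01645968, -0.00497929, -0.00826097],
       [ 0.00189752, -0.18218532, -0.98326238,  1.1005484 ],
       [ 0.        ,  0.        ,  0.        ,  1.        ]])}
{'fx': 380.40627809779744, 'fy': 380.40627809779744, 'cx': 258.59078744025584, 'cy': 191.4679499693774, 'k1': -0.03548197176725415, 'cam_to_world': array([[ 0.90900412, -0.24757528,  0.33528792,  0.30985089],
       [-0.4161832 , -0.58246487,  0.69823078, -0.61612169],
       [ 0.02242876, -0.77423586, -0.63249964,  0.60280573],
       [ 0.        ,  0.        ,  0.        ,  1.        ]])}
```

View pics/top0.png

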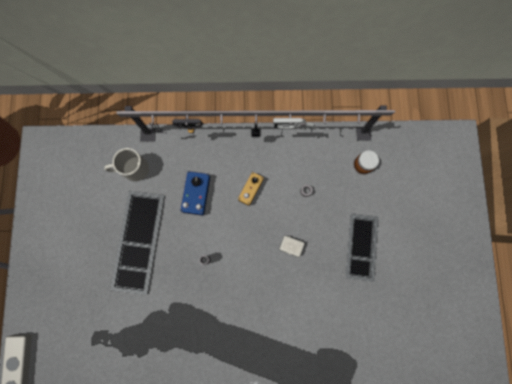

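View pics/side0.png

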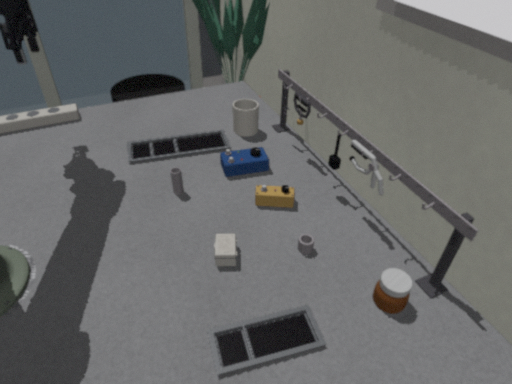

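```bash
cat > vis.py <<'E'
import numpy as np, cv2
from scipy.optimize import minimize
from cell import *
def proj(f,P):
    P=np.asarray(P,float); T=f["cam_to_world"]; pc=(P-T[:3,3])@T[:3,:3]
    n=pc[:,:2]/pc[:,2:]; r2=(n**2).sum(1,keepdims=True); n=n*(1+f["k1"]*r2)
    return n*[f["fx"],f["fy"]]+[f["cx"],f["cy"]]
def unproj(f,uv,z):
    d=(np.array(uv)-[f["cx"],f["cy"]])/[f["fx"],f["fy"]]; n=d.copy()
    for _ in range(10): n=d/(1+f["k1"]*(n**2).sum())
    T=f["cam_to_world"]; r=T[:3,:3]@np.array([n[0],n[1],1]); o=T[:3,3]
    return o+r*(z-o[2])/r[2]
def box(a,b,h): return np.array([[x,y,z] for x in(-a/2,a/2) for y in(-b/2,b/2) for z in(0,h)])
def cyl(d,h,x=0,y=0,z0=0):
    t=np.linspace(0,2*np.pi,24,endpoint=False); return np.array([[x+d/2*np.cos(k),y+d/2*np.sin(k),z] for k in t for z in(z0,h)])
M={"tray_wide":[box(.274,.092,.010)],"tray_slim":[box(.173,.068,.010)],
"looper_pedal":[box(.121,.066,.039)],
"boost_pedal":[box(.092,.038,.036)],
"parts_box":[box(.042,.060,.036)],"slide_long":[cyl(.026,.066)],"slide_short":[cyl(.033,.030)]}
S=4
def render(f,name,p,z=0):
    c,s=np.cos(p[2]),np.sin(p[2]); m=np.zeros((384*S,512*S),np.uint8)
    for pts in M[name]:
        q=pts@np.array([[c,s,0],[-s,c,0],[0,0,1]])+[p[0],p[1],z]
        h=cv2.convexHull(((proj(f,q)+.5)*S-.5).astype(np.float32)); cv2.fillConvexPoly(m,np.round(h*16).astype(np.int32),1,shift=4)
    return cv2.resize(m.astype(np.float32),(512,384),interpolation=cv2.INTER_AREA)
def iou(a,b): return np.minimum(a,b).sum()/np.maximum(a,b).sum()
def masks(name,cams=("top","side")):
    out={}
    for c in cams:
        f=grab_frame(c); r=silhouettes(c,name); out[c]=(f,r)
    return out
def fit(name,mk,p0,z=0,yaw=True,shift=None):
    def cost(v):
        return -sum(iou(render(f,name,(v[0]*.01,v[1]*.01,v[2]*.1 if yaw else 0),z),m) for f,m in mk)/len(mk)
    best=None
    for y0 in ([p0[2]] if not yaw or p0[2] is not None else np.arange(0,np.pi,np.pi/6)):
        v0=[p0[0]*100,p0[1]*100,y0*10]
        r=minimize(cost,v0,method="Nelder-Mead",options=dict(initial_simplex=[v0,[v0[0]+1.5,v0[1],v0[2]],[v0[0],v0[1]+1.5,v0[2]],[v0[0],v0[1],v0[2]+2.5]],maxiter=90,xatol=.01,fatol=2e-4))
        if best is None or r.fun<best.fun: best=r
    return np.array([best.x[0]*.01,best.x[1]*.01,best.x[2]*.1]),-best.fun
E
cat > a.py <<'E'
from vis import *
import pickle
res={}
fr={c:grab_frame(c) for c in("top","side")}
for n in M:
    h=M[n][0][:,2].max()/2
    mk=[];txt=[]
    for c in fr:
        r=silhouettes(c,n)
        for k in r[:3]: txt.append((c,round(k["score"],2),np.round(k["centre"]).tolist(),unproj(fr[c],k["centre"],h)[:2].round(3).tolist(),int(k["mask"].sum())))
        res[n,c]=r
    print(n,*txt,sep="\n  ")
pickle.dump((fr,res),open("m0.pkl","wb"))
print(get_state()["clock"])
E
python3 a.py
```

```text
tray_wide
  ('top', 0.88, [136.0, 239.0], [0.507, 0.334], 3692)
  ('top', 0.7, [365.0, 250.0], [0.463, -0.327], 1853)
  ('side', 0.91, [178.0, 144.0], [0.502, 0.335], 2097)
tray_slim
  ('top', 0.7, [365.0, 245.0], [0.478, -0.329], 1839)
  ('side', 0.85, [262.0, 337.0], [0.468, -0.314], 4997)
looper_pedal
  ('top', 0.89, [197.0, 189.0], [0.649, 0.157], 1088)
  ('side', 0.58, [245.0, 162.0], [0.639, 0.157], 1162)
boost_pedal
  ('top', 0.96, [256.0, 188.0], [0.65, -0.016], 435)
  ('side', 0.84, [274.0, 195.0], [0.649, 0.001], 803)
  ('side', 0.69, [244.0, 162.0], [0.635, 0.159], 1149)
parts_box
  ('top', 0.65, [291.0, 244.0], [0.484, -0.114], 343)
  ('side', 0.7, [225.0, 250.0], [0.477, -0.115], 655)
slide_long
  ('side', 0.54, [180.0, 178.0], [0.454, 0.135], 318)
slide_short
  ('top', 0.46, [308.0, 187.0], [0.65, -0.168], 71)
  ('top', 0.25, [366.0, 163.0], [0.72, -0.346], 384)
  ('side', 0.68, [305.0, 246.0], [0.635, -0.169], 275)
  ('side', 0.5, [246.0, 116.0], [0.743, 0.398], 935)
0.9
```

```bash
cat > b.py <<'E'
from vis import *
import pickle
fr,res=pickle.load(open("m0.pkl","rb"))
ini=dict(tray_wide=(.505,.334,-.2),tray_slim=(.47,-.32,0),looper_pedal=(.649,.157,-.1),boost_pedal=(.65,-.01,-.5),parts_box=(.484,-.114,None),slide_long=(.45,.14,0),slide_short=(.64,-.169,0))
out={}
for n in M:
    ms={c:(fr[c],res[n,c][0]["mask"].astype(np.float32)) for c in fr if res[n,c]}
    yaw=not n.startswith("slide")
    for cs in(["top"],["side"],["top","side"]):
        if all(c in ms for c in cs):
            p,s=fit(n,[ms[c] for c in cs],ini[n],yaw=yaw); print(n,cs,p.round(4),round(s,3)); out[n]=p
pickle.dump(out,open("p0.pkl","wb"))
ims={c:cv2.resize(fr[c]["img"],None,fx=2,fy=2,interpolation=cv2.INTER_CUBIC) for c in fr}
for n,p in out.items():
    for c in fr:
        m=(render(fr[c],n,p)>.5).astype(np.uint8); m=cv2.resize(m,None,fx=2,fy=2,interpolation=cv2.INTER_NEAREST)
        cv2.drawContours(ims[c],cv2.findContours(m,0,1)[0],-1,(255,0,0),1)
cv2.imwrite("pics/fit_top.png",ims["top"][180:620,150:850,::-1]); cv2.imwrite("pics/fit_side.png",ims["side"][200:768,200:900,::-1])
E
python3 b.py
```

```text
tray_wide ['top'] [ 0.5041  0.3284 -0.1385] 0.863
tray_wide ['side'] [ 0.5006  0.33   -0.1441] 0.925
tray_wide ['top', 'side'] [ 0.4979  0.3305 -0.1426] 0.895
tray_slim ['top'] [ 0.4702 -0.3192 -0.155 ] 0.824
tray_slim ['side'] [ 0.4697 -0.3187 -0.1586] 0.839
tray_slim ['top', 'side'] [ 0.4699 -0.3184 -0.1545] 0.831
looper_pedal ['top'] [ 0.6383  0.1595 -0.1647] 0.958
looper_pedal ['side'] [ 0.6361  0.1617 -0.1925] 0.935
looper_pedal ['top', 'side'] [ 0.6373  0.1598 -0.1681] 0.939
boost_pedal ['top'] [ 6.484e-01 -4.000e-04 -4.639e-01] 0.919
boost_pedal ['side'] [ 6.489e-01  2.000e-04 -4.917e-01] 0.925
boost_pedal ['top', 'side'] [ 6.484e-01 -3.000e-04 -4.756e-01] 0.921
parts_box ['top'] [ 0.4806 -0.1133 -0.3639] 0.936
parts_box ['side'] [ 0.4797 -0.1114  2.7611] 0.887
parts_box ['top', 'side'] [ 0.4798 -0.1132  2.7744] 0.901
slide_long ['side'] [0.4452 0.1292 0.0124] 0.914
slide_short ['top'] [ 0.6426 -0.1634  0.0045] 0.557
slide_short ['side'] [ 0.6405 -0.1629  0.027 ] 0.895
slide_short ['top', 'side'] [ 0.6412 -0.163  -0.1277] 0.718
```

View pics/fit_top.png

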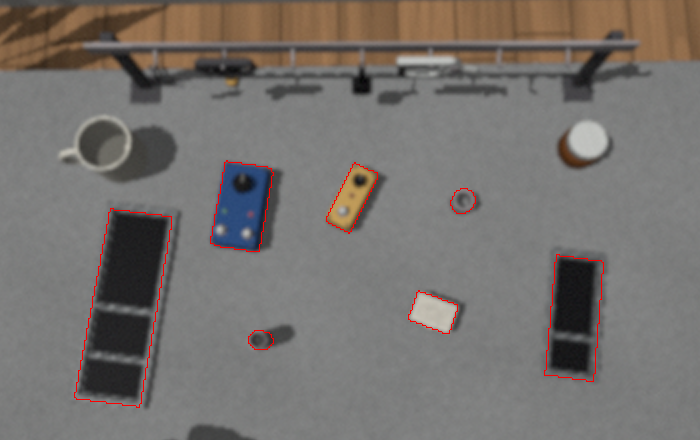

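View pics/fit_side.png

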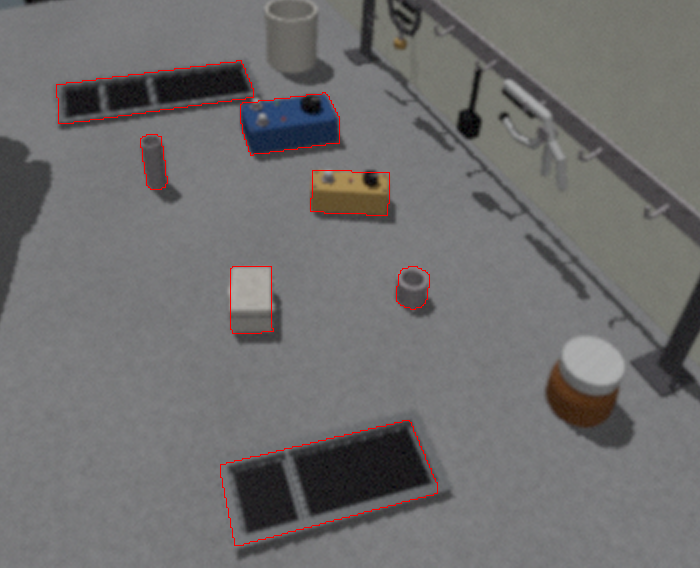

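```bash
cat > c.py <<'E'
from vis import *
import pickle
fr,res=pickle.load(open("m0.pkl","rb"));out=pickle.load(open("p0.pkl","rb"))
def crop(n,c,k):
    f=fr[c];u=proj(f,[[*out[n][:2],.01]])[0]; h=60
    x0,y0=int(u[0])-h,int(u[1])-h; y0=min(y0,384-2*h)
    im=cv2.resize(f["img"][y0:y0+2*h,x0:x0+2*h],None,fx=3,fy=3,interpolation=cv2.INTER_CUBIC)
    im=cv2.convertScaleAbs(im,alpha=1.5)
    cc,s=np.cos(out[n][2]),np.sin(out[n][2]);a,b=[(.137,.046),(.0865,.034)][n=="tray_slim"]
    q=np.array([[x,y,.01] for x,y in((-a,-b),(a,-b),(a,b),(-a,b))])@np.array([[cc,s,0],[-s,cc,0],[0,0,1]])+[*out[n][:2],0]
    p=((proj(f,q)-[x0,y0]+.5)*3); cv2.polylines(im,[p.astype(int)],True,(255,0,0),1)
    return im
cv2.imwrite("pics/crop.png",np.vstack([np.hstack([crop(n,c,3) for c in("top","side")]) for n in("tray_wide","tray_slim")])[:,:,::-1][:720])
E
python3 c.py; python3 -c "
import cv2;i=cv2.imread('pics/crop.png');cv2.imwrite('pics/crop1.png',cv2.resize(i,(600,600)))"
```

```text
(no output)
```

View pics/crop1.png

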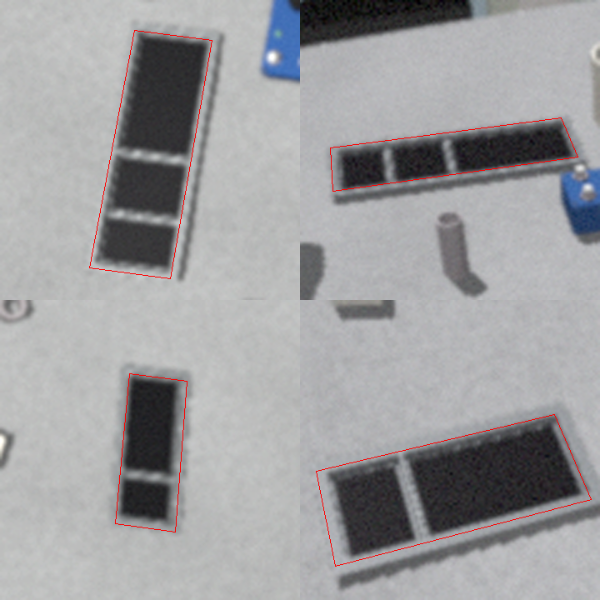

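```bash
cat > d.py <<'E'
from vis import *
import pickle
fr,res=pickle.load(open("m0.pkl","rb"));out=pickle.load(open("p0.pkl","rb"))
B={"tray_wide":[(-.1065,.055,.086),(-.043,.066,.086),(.0635,.141,.086)],"tray_slim":[(-.0585,.05,.062),(.0265,.114,.062)]}
def rb(f,n,p):
    c,s=np.cos(p[2]),np.sin(p[2]);tot=np.zeros((384*S,512*S),np.uint8)
    for cx,l,w in B[n]:
        k=None
        for z in(.003,.010):
            q=np.array([[cx-l/2,-w/2],[cx+l/2,-w/2],[cx+l/2,w/2],[cx-l/2,w/2]])@np.array([[c,s],[-s,c]])+p[:2]
            m=np.zeros_like(tot); u=((proj(f,np.c_[q,np.full(4,z)])+.5)*S-.5)
            cv2.fillConvexPoly(m,np.round(u*16).astype(np.int32),1,shift=4); k=m if k is None else k&m
        tot|=k
    return cv2.resize(tot.astype(np.float32),(512,384),interpolation=cv2.INTER_AREA)
bg=[]
for n in B:
    ms=[]
    for c in fr:
        f=fr[c]; g=cv2.cvtColor(f["img"],cv2.COLOR_RGB2GRAY).astype(float)
        reg=cv2.dilate((render(f,n,out[n])>.5).astype(np.uint8),np.ones((9,9)))
        v=g[reg>0]; lo,hi=np.percentile(v,25),np.percentile(v,85)
        m=np.clip((hi-g)/(hi-lo),0,1); m=np.clip((m-.35)*3,0,1)*reg
        k,l,st,_=cv2.connectedComponentsWithStats((m>.3).astype(np.uint8)); 
        for i in range(1,k):
            if st[i,4]<120: m[l==i]=0
        print(n,c,lo,hi,st[1:,4]); ms.append((f,m)); 
    for sel in([0],[1],[0,1]):
        v0=np.array(out[n])*[100,100,10]
        cost=lambda v:-sum(iou(rb(ms[i][0],n,v*[.01,.01,.1]),ms[i][1]) for i in sel)/len(sel)
        r=minimize(cost,v0,method="Nelder-Mead",options=dict(initial_simplex=[v0,v0+[1,0,0],v0+[0,1,0],v0+[0,0,1]],maxiter=120))
        p=r.x*[.01,.01,.1]; print(n,sel,p.round(4),round(-r.fun,3))
    out[n]=p
pickle.dump(out,open("p1.pkl","wb")); pickle.dump(out,open("p0.pkl","wb"))
E
python3 d.py; python3 c.py; python3 -c "
import cv2;i=cv2.imread('pics/crop.png');cv2.imwrite('pics/crop2.png',cv2.resize(i,(600,600)))"
```

```text
tray_wide top 35.0 122.0 [1346    7   16    7    5    4    3  616    3    2    5   41  521]
tray_wide side 28.0 117.0 [1379  272]
tray_wide [0] [ 0.5026  0.3297 -0.141 ] 0.897
tray_wide [1] [ 0.5017  0.3299 -0.1479] 0.76
tray_wide [0, 1] [ 0.5021  0.3302 -0.141 ] 0.828
tray_slim top 25.0 118.0 [781 334]
tray_slim side 30.0 111.0 [2082  906  371]
tray_slim [0] [ 0.4753 -0.3174 -0.139 ] 0.868
tray_slim [1] [ 0.4761 -0.3173 -0.1486] 0.835
tray_slim [0, 1] [ 0.4749 -0.3168 -0.1474] 0.851
```

View pics/crop2.png

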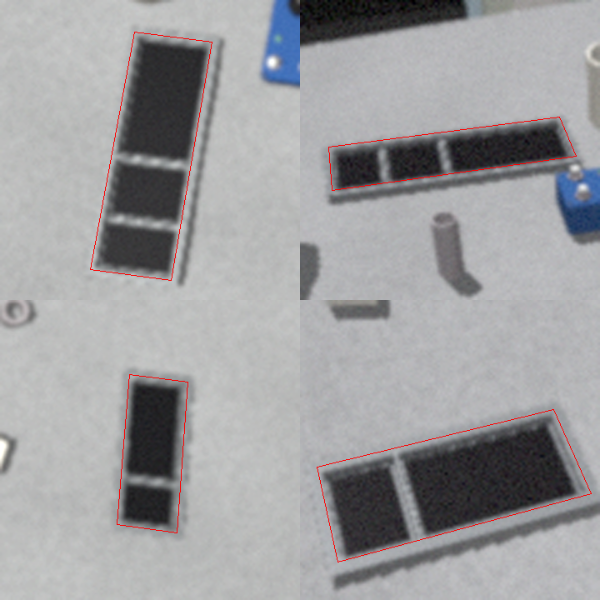

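```bash
cat > rob.py <<'E'
from vis import *
import pickle
from scipy.spatial.transform import Rotation as R
out=pickle.load(open("p1.pkl","rb"))
def rv(a):
    x=np.array([np.cos(a),np.sin(a),0]);z=np.array([0,0,-1.]);return R.from_matrix(np.c_[x,np.cross(z,x),z]).as_rotvec()
def tray(n,x):
    p=out[n];return p[:2]+x*np.array([np.cos(p[2]),np.sin(p[2])])
def st(t=""):
    s=get_state();print(t,"t",round(s["clock"],1),"pos",s["position"].round(4),"gap",round(float(s["finger_gap"]),3),"F",s["contact_force"].round(1))
def choose(a,b,xy,dst):
    q=get_state()["q"];best=None
    for k in(-1,0,1):
        q1=ik([*xy,.15],rv(a+k*np.pi)); q2=ik([*dst,.15],rv(b+k*np.pi))
        if q1 is None or q2 is None: continue
        c=max(abs(q1[5]),abs(q2[5]))+abs(q1[5]-q2[5])
        if best is None or c<best[0]: best=(c,k)
    k=best[1]*np.pi; return a+k,b+k
def pick(xy,a,h,F,up=.2):
    movep([*xy,max(.13,h+.1)],rv(a)); move_l([*xy,h+.03],.2); move_l([*xy,h],.06); st("down")
    grab(F); st("grab"); move_l([*xy,h+.02],.06); st("lift"); move_l([*xy,up],.2); st("up")
def place(xy,b,h,up=.2):
    movep([*xy,up],rv(b)); move_l([*xy,h+.03],.2); move_l([*xy,h+.008],.06); st("pre")
    hit=move_l([*xy,h+.0015],.015,until_force=5); st(f"hit {hit}")
    let_go(); st("open"); move_l([*xy,h+.06],.1); move_l([*xy,.2],.25)
E
python3 - <<'E'
from rob import *
fr,_=pickle.load(open("m0.pkl","rb"))
print("rail post foot",unproj(fr["top"],[148,133],0),unproj(fr["top"],[188,124],.1),"mug",unproj(fr["top"],[127,160],.088))
o=out["looper_pedal"];t=out["tray_wide"]
a,b=choose(o[2]+np.pi/2,t[2]+np.pi/2,o[:2],tray("tray_wide",.0635))
print(a,b,ik([*o[:2],.15],rv(a)),ik([*tray("tray_wide",.0635),.15],rv(b)))
pick(o[:2],a,.006,70)
fs=[]
for c in("top","side"): fs.append(grab_frame(c)["img"][:,:,::-1])
cv2.imwrite("pics/l1.png",cv2.resize(np.hstack(fs),(800,300)))
E
```

```text
rail post foot [0.83041079 0.31129381 0.        ] [0.81896724 0.17128743 0.1       ] mug [0.72103784 0.34137765 0.088     ]
1.4027017746365378 1.4297706342333552 [1.33470006e-01 5.57762323e-01 4.26808941e-02 1.05571490e+00
 4.44089210e-16 3.01564559e-01] [4.03578876e-01 5.44341838e-01 1.97613751e-02 1.04621586e+00
 4.44089210e-16 5.44604568e-01]
down t 4.3 pos [0.6372 0.1598 0.0057] gap 1.003 F [ 0.1 -0.3 -0.2]
grab t 5.0 pos [0.6385 0.1599 0.0072] gap -0.001 F [0.  0.3 6.3]
lift t 5.5 pos [0.6376 0.1599 0.0264] gap -0.003 F [-0.4  0.3 -0.3]
up t 6.5 pos [0.6365 0.1597 0.1986] gap -0.002 F [-1.1 -0.1 -0.5]
```

View pics/l1.png

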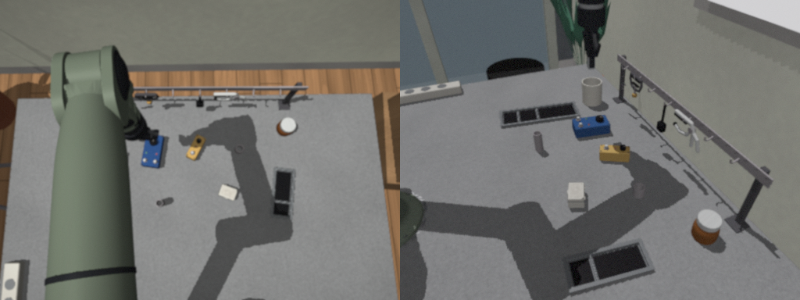

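```bash
python3 - <<'E'
from rob import *
s=get_state();print(s["position"],R.from_rotvec(s["eef_rot"]).as_matrix().round(3))
ims=[]
for c in("top","side"):
    f=grab_frame(c); u=proj(f,[s["position"],[.637,.16,0],[*out["boost_pedal"][:2],0.036],[*out["looper_pedal"][:2],0.039]]);print(c,u.round(0))
    im=cv2.resize(f["img"],None,fx=3,fy=3,interpolation=cv2.INTER_CUBIC)
    for k,v in enumerate(u): cv2.circle(im,tuple(((v+.5)*3).astype(int)),4,[(255,0,0),(0,255,0),(255,0,255),(0,255,255)][k],1)
    x,y=(u[[0,3]].mean(0)*3).astype(int); y0=max(0,y-200);ims.append(im[y0:y0+400,max(0,x-200):x+200][:,:,::-1])
h=min(i.shape[0] for i in ims);cv2.imwrite("pics/l2.png",np.hstack([i[:h] for i in ims]))
E
```

```text
[0.63629121 0.15967188 0.19815576] [[ 0.167  0.986 -0.003]
 [ 0.986 -0.167 -0.   ]
 [-0.001 -0.003 -1.   ]]
top [[185. 180.]
 [197. 194.]
 [250. 187.]
 [195. 192.]]
side [[244. 100.]
 [244. 167.]
 [275. 190.]
 [244. 155.]]
```

View pics/l2.png

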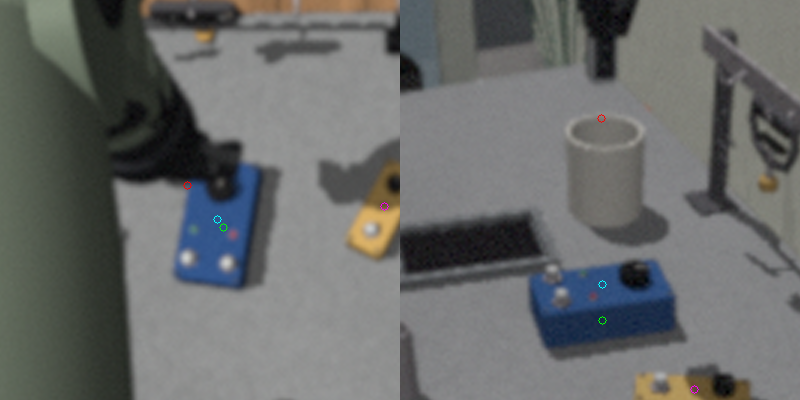

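```bash
python3 - <<'E'
from rob import *
fr,_=pickle.load(open("m0.pkl","rb"))
f=fr["side"];print(proj(f,[[.178,.52,.199]]),proj(fr["top"],[[.178,.52,.199]]))
ims=[]
f2={c:grab_frame(c) for c in("top","side")}
for im,(x,y) in((f["img"],(5,0)),(f2["top"]["img"],(145,125)),(f2["side"]["img"],(205,30))):
    x=max(0,x);ims.append(cv2.convertScaleAbs(cv2.resize(im[y:y+80,x:x+80],(266,266),interpolation=cv2.INTER_CUBIC),alpha=2.2,beta=20)[:,:,::-1])
cv2.imwrite("pics/l3.png",cv2.resize(np.hstack(ims),(798,266)))
E
```

```text
[[34.40741903 73.56634706]] [[ 19.78873286 383.36691527]]
```

View pics/l3.png

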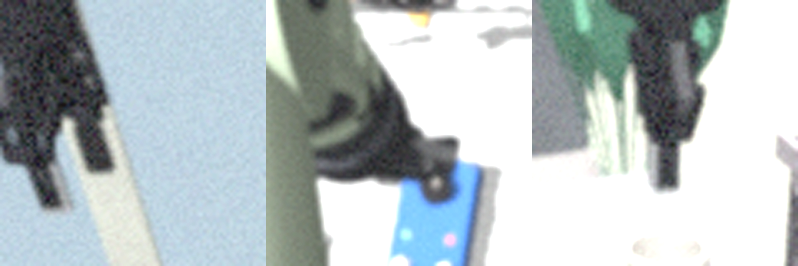

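```bash
python3 - <<'E'
from rob import *
f=grab_frame("side");u=proj(f,[get_state()["position"]])[0];print(u)
im=f["img"][50:120,210:280]
im=cv2.resize(im,(560,560),interpolation=cv2.INTER_CUBIC);im=cv2.convertScaleAbs(im,alpha=1.3)
cv2.circle(im,(int((u[0]-210+.5)*8),int((u[1]-50+.5)*8)),5,(255,0,0),2)
cv2.imwrite("pics/l4.png",im[:,:,::-1])
E
```

```text
[244.12415065  99.13579899]
```

View pics/l4.png

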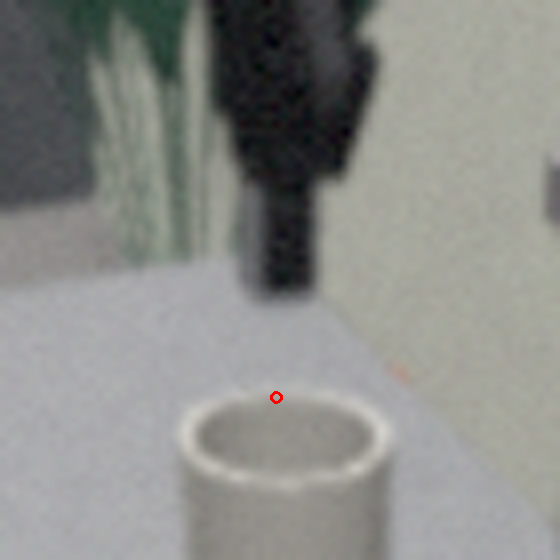

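```bash
python3 - <<'E'
from rob import *
f=grab_frame("side")
for z in(.2,.22,.23,.24,.25): print(z,proj(f,[[.6363,.1597,z]])[0].round(1))
movep([.52,.03,.08],rv(1.4)); st()
for t in(.04,.02,0.003,-.02,-.045):
    h=move_l([.52,.03,t],.04,until_force=4); st(f"{t} {h}")
    if h: break
fs=[]
for c in("top","side"):
    f=grab_frame(c); u=proj(f,[get_state()["position"],[.52,.03,0]]);im=f["img"].copy()
    x,y=u[1].astype(int);im=cv2.resize(im[y-50:y+50,x-50:x+50],(400,400),interpolation=cv2.INTER_CUBIC)
    cv2.circle(im,tuple(((u[1]-[x-50,y-50]+.5)*4).astype(int)),3,(255,0,0),1);fs.append(im[:,:,::-1])
cv2.imwrite("pics/l5.png",np.hstack(fs))
move_l([.52,.03,.1],.2)
E
```

```text
0.2 [243.9  98.9]
0.22 [243.8  91.1]
0.23 [243.8  87.1]
0.24 [243.8  83. ]
0.25 [243.8  78.9]
 t 7.8 pos [0.5219 0.0302 0.081 ] gap 0.0 F [0.6 0.1 0.1]
0.04 False t 8.9 pos [0.5202 0.03   0.0402] gap 0.002 F [-0.2  0.   0.3]
0.02 False t 9.6 pos [0.5199 0.03   0.0198] gap -0.004 F [ 0.1  0.3 -0.5]
0.003 False t 10.2 pos [0.5198 0.03   0.0028] gap -0.004 F [-0.9  0.3  0.2]
-0.02 False t 10.9 pos [ 0.52    0.03   -0.0201] gap -0.002 F [-0.7 -0.4  0.4]
-0.045 True t 11.3 pos [ 0.5205  0.03   -0.0319] gap 0.004 F [-0.9 -0.2  7.5]
```

View pics/l5.png

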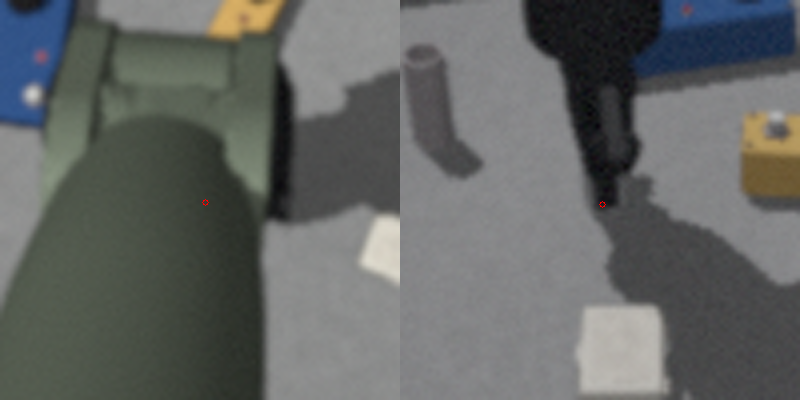

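The probe touched the bench at a reported z of -0.032, so the real fingertips sit about 31 mm above the reported TCP. In the picture the tip's horizontal position agrees with the reported one. I'll apply the z offset to every commanded height.

```bash
sed -i 's/^def pick/OZ=-.031\ndef pick/; s/^    movep(\[\*xy,max/    h+=OZ\n    movep([*xy,max/; s/^    movep(\[\*xy,up\]/    h+=OZ\n    movep([*xy,up]/; s/max(.13,h+.1)/.12/' rob.py; cat >> rob.py <<'E'
def snap(fn):
    fs=[grab_frame(c)["img"][:,:,::-1] for c in("top","side")]
    cv2.imwrite(f"pics/{fn}.png",cv2.resize(np.hstack(fs),(800,300),interpolation=cv2.INTER_AREA))
E
python3 - <<'E'
from rob import *
let_go()
o=out["looper_pedal"];t=out["tray_wide"]
a,b=choose(o[2]+np.pi/2,t[2]+np.pi/2,o[:2],tray("tray_wide",.0635))
pick(o[:2],a,.006,80,up=.15)
snap("l6")
E
```

```text
down t 15.1 pos [ 0.6372  0.1598 -0.0253] gap 1.001 F [-0.3  0.3 -0.2]
grab t 15.4 pos [ 0.6382  0.1601 -0.024 ] gap 0.754 F [-0.3 -0.2  3.4]
lift t 15.9 pos [ 0.6375  0.1598 -0.0047] gap 0.761 F [-0.6  0.6 -3.7]
up t 16.8 pos [0.6362 0.1596 0.1485] gap 0.757 F [-0.3  0.5 -4.1]
```

View pics/l6.png

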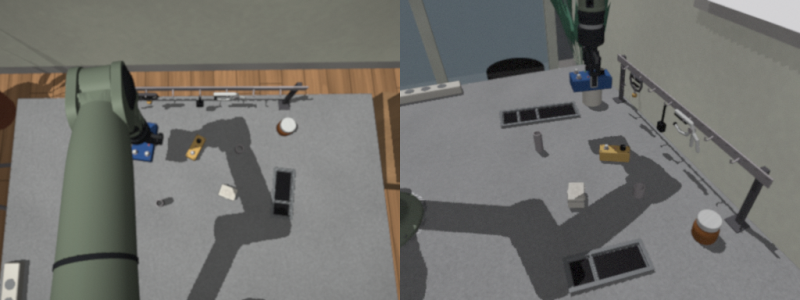

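```bash
python3 - <<'E'
from rob import *
o=out["looper_pedal"];t=out["tray_wide"];d=tray("tray_wide",.0635)
a,b=choose(o[2]+np.pi/2,t[2]+np.pi/2,o[:2],d)
place(d,b,.006+.003-.0005,up=.15)
# next: parts box
o=out["parts_box"].copy(); o[2]-=np.pi; d=tray("tray_wide",-.043)
a,b=choose(o[2]+np.pi/2,t[2]+np.pi/2,o[:2],d)
pick(o[:2],a,.006,40,up=.15); snap("b1")
E
```

```text
pre t 19.1 pos [ 0.5645  0.3212 -0.015 ] gap 0.758 F [ 0.3  0.2 -4. ]
hit True t 19.5 pos [ 0.5649  0.3212 -0.0211] gap 0.757 F [ 0.1 -1.   5.5]
open t 19.9 pos [ 0.563   0.3205 -0.023 ] gap 0.999 F [ 0.  -0.5 -0.9]
down t 24.5 pos [ 0.4796 -0.1131 -0.0252] gap 1.006 F [-0.4  0.3 -0.4]
grab t 24.8 pos [ 0.4802 -0.1134 -0.0245] gap 0.695 F [-0.3  0.   3.1]
lift t 25.3 pos [ 0.4802 -0.1133 -0.0045] gap 0.692 F [-0.7  0.1 -1.5]
up t 26.2 pos [ 0.4789 -0.1128  0.1489] gap 0.696 F [ 0.5  0.1 -1.4]
```

View pics/b1.png

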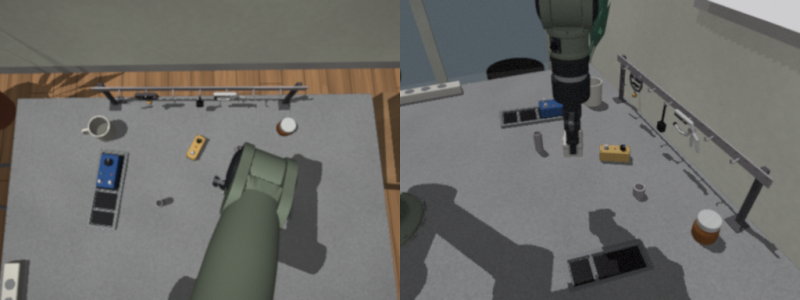

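```bash
python3 - <<'E'
from rob import *
t=out["tray_wide"];o=out["parts_box"].copy(); o[2]-=np.pi; d=tray("tray_wide",-.043)
a,b=choose(o[2]+np.pi/2,t[2]+np.pi/2,o[:2],d)
place(d,b,.0085,up=.15)
o=out["slide_short"]; d=tray("tray_wide",-.1065)
a,b=choose(t[2]+np.pi/2,t[2]+np.pi/2,o[:2],d)
pick(o[:2],a,.006,50,up=.15); snap("s1")
E
```

```text
pre t 29.4 pos [ 0.4591  0.3361 -0.0149] gap 0.696 F [-0.1 -0.1 -0.4]
hit False t 29.9 pos [ 0.4595  0.3362 -0.021 ] gap 0.695 F [ 0.3  0.4 -1.4]
open t 30.3 pos [ 0.4596  0.3363 -0.0209] gap 1.002 F [ 0.5 -1.1 -0.7]
down t 35.2 pos [ 0.641  -0.163  -0.0253] gap 0.999 F [-1.1 -0.  -0.1]
grab t 35.7 pos [ 0.6416 -0.1631 -0.0244] gap 0.362 F [-0.9 -0.2  3.5]
lift t 36.2 pos [ 0.6415 -0.1631 -0.0045] gap 0.364 F [ 0.  -0.3 -1.1]
up t 37.1 pos [ 0.6402 -0.1626  0.1485] gap 0.363 F [-0.3  0.2 -1. ]
```

View pics/s1.png

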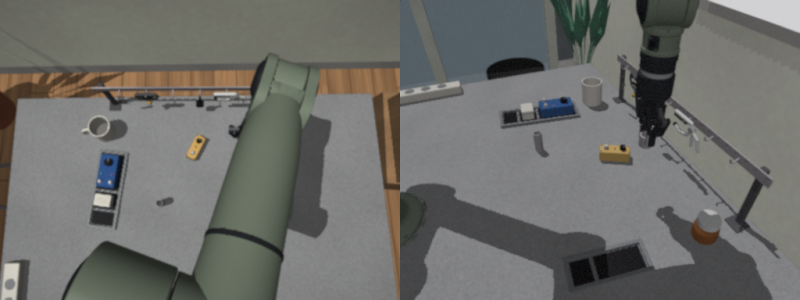

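```bash
sed -i 's/h+.0015\]/h-.001]/' rob.py; python3 - <<'E'
from rob import *
t=out["tray_wide"]
o=out["slide_short"]; d=tray("tray_wide",-.1065)
a,b=choose(t[2]+np.pi/2,t[2]+np.pi/2,o[:2],d)
place(d,b,.0085,up=.15)
t=out["tray_slim"];o=out["boost_pedal"];d=tray("tray_slim",.0265)
a,b=choose(o[2]+np.pi/2,t[2]+np.pi/2,o[:2],d)
pick(o[:2],a,.009,70,up=.15); snap("p1")
E
```

```text
pre t 40.6 pos [ 0.3963  0.345  -0.0149] gap 0.361 F [ 0.9 -0.2 -0.5]
hit True t 41.1 pos [ 0.3968  0.3453 -0.0215] gap 0.362 F [-0.  -0.6  5. ]
open t 41.7 pos [ 0.396   0.3448 -0.0222] gap 1.003 F [ 0.3  0.2 -0.3]
down t 46.2 pos [ 6.482e-01 -3.000e-04 -2.230e-02] gap 1.0 F [ 0.2  1.  -0.4]
grab t 46.7 pos [ 6.49e-01 -4.00e-04 -2.13e-02] gap 0.43 F [-0.2 -0.6  2.6]
lift t 47.2 pos [ 6.486e-01 -3.000e-04 -1.600e-03] gap 0.432 F [ 0.1 -0.  -1.9]
up t 48.1 pos [ 6.473e-01 -2.000e-04  1.486e-01] gap 0.429 F [-0.8  0.4 -1.5]
```

View pics/p1.png

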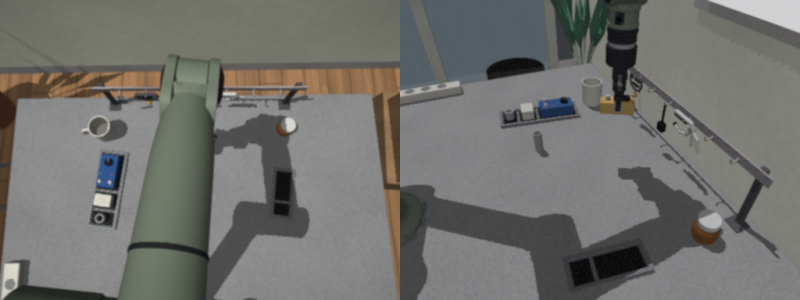

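```bash
python3 - <<'E'
from rob import *
t=out["tray_slim"];o=out["boost_pedal"];d=tray("tray_slim",.0265)
a,b=choose(o[2]+np.pi/2,t[2]+np.pi/2,o[:2],d)
place(d,b,.0115,up=.15)
o=out["slide_long"]; d=tray("tray_slim",-.0585)
a,b=choose(t[2]+np.pi/2,t[2]+np.pi/2,o[:2],d)
pick(o[:2],a,.022,50,up=.15); snap("q1")
E
```

```text
pre t 50.9 pos [ 0.5008 -0.3205 -0.0119] gap 0.429 F [ 0.4  0.7 -1.8]
hit True t 51.4 pos [ 0.5012 -0.3208 -0.0183] gap 0.432 F [-1.   0.4  3.5]
open t 51.9 pos [ 0.5003 -0.32   -0.0194] gap 0.998 F [-0.4 -0.1 -0.3]
down t 56.4 pos [ 0.4449  0.1292 -0.0092] gap 0.997 F [0.6 0.8 0.4]
grab t 57.0 pos [ 0.4453  0.1293 -0.0087] gap 0.296 F [-0.6 -0.6  4.4]
lift t 57.5 pos [0.4456 0.1293 0.0114] gap 0.293 F [-0.7  0.  -0.8]
up t 58.4 pos [0.4443 0.1291 0.149 ] gap 0.298 F [-0.5  1.1 -1.1]
```

View pics/q1.png

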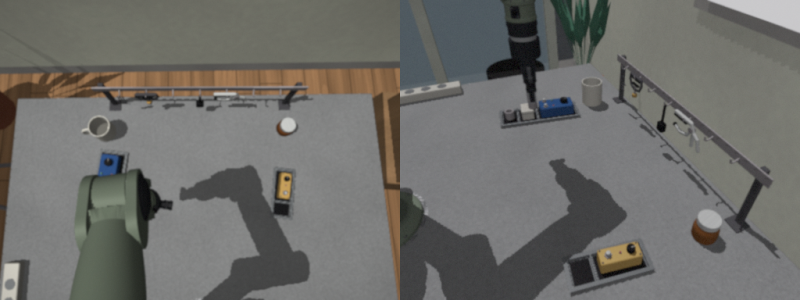

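```bash
python3 - <<'E'
from rob import *
t=out["tray_slim"]
o=out["slide_long"]; d=tray("tray_slim",-.0585)
a,b=choose(t[2]+np.pi/2,t[2]+np.pi/2,o[:2],d)
place(d,b,.0245,up=.15)
movep([.29,0,.25],rv(np.pi/2)); st()
bay=dict(looper_pedal=("tray_wide",.0635),parts_box=("tray_wide",-.043),slide_short=("tray_wide",-.1065),boost_pedal=("tray_slim",.0265),slide_long=("tray_slim",-.0585))
fr={c:grab_frame(c) for c in("top","side")}
pickle.dump(fr,open("f1.pkl","wb"))
for n,(tn,x) in bay.items():
    d=tray(tn,x);ty=out[tn][2];mk=[];cs=[]
    for c in fr:
        r=[k for k in silhouettes(c,n) if np.linalg.norm(unproj(fr[c],k["centre"],.02)[:2]-d)<.05]
        if r: mk.append((fr[c],r[0]["mask"].astype(np.float32)));cs.append(c)
    for sel in [[i] for i in range(len(mk))]:
        p,s=fit(n,[mk[i] for i in sel],(*d,ty),z=.003,yaw="slide" not in n)
        e=p[:2]-d;c_,s_=np.cos(ty),np.sin(ty);print(n,cs[sel[0]],"off mm",np.round([1e3*(c_*e[0]+s_*e[1]),1e3*(-s_*e[0]+c_*e[1])],1),"yaw",round(p[2]-ty,3),"iou",round(s,2))
def crop(c,p):
    f=fr[c];x,y=proj(f,[p])[0].astype(int);y=min(max(y,55),384-55);x=max(x,65)
    return cv2.resize(f["img"][y-55:y+55,x-65:x+65],(390,290),interpolation=cv2.INTER_CUBIC)[:,:,::-1]
cv2.imwrite("pics/fin.png",np.vstack([np.hstack([crop(c,[*out[t][:2],.02]) for c in fr]) for t in("tray_wide","tray_slim")]))
E
```

```text
pre t 61.4 pos [ 0.4168 -0.308   0.0012] gap 0.297 F [-0.6 -0.3 -0.7]
hit True t 61.9 pos [ 0.4171 -0.3083 -0.0057] gap 0.301 F [-1.2  0.6  4.5]
open t 62.5 pos [ 0.4165 -0.3077 -0.0064] gap 0.998 F [-0.1  0.1 -0.5]
 t 65.2 pos [ 0.2908 -0.0005  0.2499] gap 0.996 F [ 0.  -0.  -0.3]
looper_pedal top off mm [ 0.  -1.1] yaw 0.015 iou 0.93
looper_pedal side off mm [-1.4 -0.3] yaw 0.01 iou 0.95
parts_box top off mm [0.9 0. ] yaw -0.013 iou 0.93
parts_box side off mm [-2.5  0.2] yaw -0.03 iou 0.83
slide_short side off mm [0.8 2.1] yaw 0.043 iou 0.82
boost_pedal top off mm [-0.6 -0.4] yaw -0.034 iou 0.94
boost_pedal side off mm [-1.2 -0.1] yaw -0.034 iou 0.96
slide_long top off mm [ 0.4 -0.7] yaw -0.101 iou 0.88
slide_long side off mm [-0.7 -0. ] yaw 0.083 iou 0.95
```

View pics/fin.png

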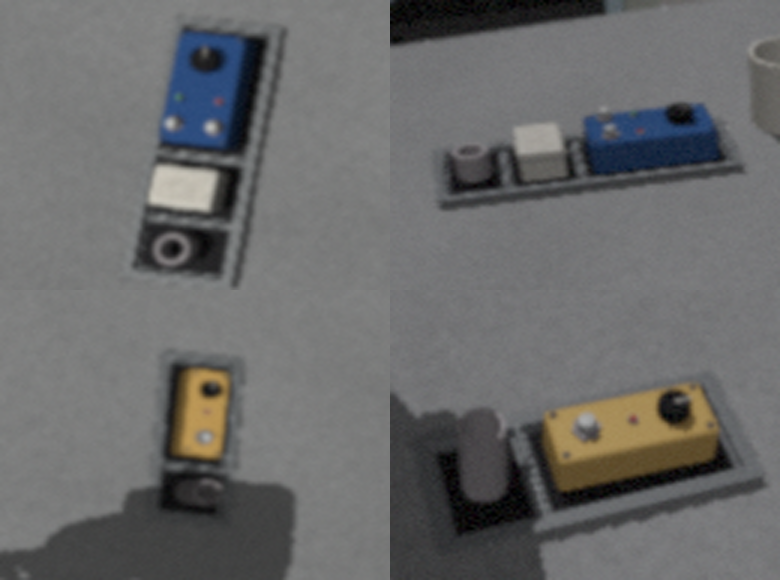

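```bash
python3 -c "
from cell import *
print(get_state()['clock'],sign_off())"
```

```text
the job is handed in; nothing more can be done
65.8417 None
```

I placed all five items in their bays and handed the job in at 65.8 s of the 131 s allowed. No verdict came back.

**First try:** The first grasp of the looper closed on nothing, lightly pressing the top of its case. A touch on the bare bench showed the real fingertips about 31 mm above the reported TCP. I corrected every later height for this, and all five grasps then matched the expected widths. The lift forces were roughly the listed weights.

**Placing:** The looper, both slides and the boost pedal all met the tray floor within about 0.5 mm of the expected height. The parts box was released without a clear contact signal, at most 1–2 mm above the floor.

**Last check:** I fitted the outlines in the final pictures from both cameras:

| Item | Offset from bay middle |
|---|---|
| Looper pedal | within 1.5 mm |
| Parts box | within 2.5 mm |
| Short slide | about 2 mm (side camera only) |
| Boost pedal | within 1.5 mm |
| Long slide | within 1 mm |

- **Agreement:** The two cameras differed by up to 3.4 mm, on the parts box. The tray positions themselves are good to about 2–3 mm, and every bay allows at least 13 mm.
- **Upright:** I judged this by eye in the pictures, and everything looked upright and flat.
- **Bystanders:** The mug, jar and rail were not approached closely and look unmoved in the pictures.

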